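# Clear the cracked pendant and hold the gluing press open

### The arm

A 6-joint arm with a two-finger parallel gripper is mounted at the origin on the work surface. World frame = base frame: x ahead of the robot, y to its left, z up, the work surface at z = 0. Lengths are in m, angles in rad, forces in N, time in s.
With the tool pointing down it reaches from about 0.275 to 0.825 m from the base axis. Payload 5.2 kg.
Tool frame: the origin (TCP) lies midway between the tips of the shut fingers; the grasp point (between the pads) lies 19 mm behind it; z points along the fingers, y is the line along which they close (so a half turn about z gives the same grasp; the last joint's range is limited). The gripper opens to 93 mm and grips with 3 to 60 N. Pads are 15 mm wide; open, the fingers measure 128 mm over their backs; the gripper's body (75 mm by 188 mm) begins 65 mm behind the grasp point.
Start: joints at [-1.321, 0.259, 1.535, -0, 1.348, -0.203], TCP at [0.241, -0.495, 0.219] pointing down, gripper open.
Joint ranges: [-3.14, 3.14], [-0.91, 2.08], [0.19, 2.58], [-1.22, 4.36], [0.22, 2.71], [-3.12, 3.12]. Speed limits (rad/s): [2.57, 2.57, 3.14, 3.14, 3.14, 3.14].

### API

Orientations are given as a rotation vector (axis times angle).
In Python, from cell import manip gives the robot as it stands. The module is installed in compiled form; this text tells all that it offers.
- The arm moves only by the shell command python3 -m jog 'ROWS' [OPENING] [FORCE]. ROWS is JSON, a list of rows, each a list of 4 numbers: the shift along the tool's x, y, z in cm, then the turn about the tool's z in rad. A call has 1 to 10 rows; each row is the pose to reach, as a shift and turn from the pose commanded when the call began, along the tool's axes at that moment; what a row does not reach only later rows make up. A row lasts 1/12 s, in which the tool goes at most 41.7 mm and 7.16 degrees, less where a joint would pass 70% of its speed; a pose out of reach is approached as far as the arm can. A call with a gripper value outside its range is refused whole. OPENING is the opening, from -1 (shut) to 1 (fully open), set as the call begins (- or left out, the last holds). The fingers move at their own pace and stop on an object; FORCE is the grip in N (left out, the last holds). Time passes only in rows, so rows that repeat a pose let the fingers close. It gives the time, the measured TCP pose, the force, the opening and the grip force at its end, in the units of the state.
- manip.observe(): the state, without advancing time (a new reading comes with each control period).
- manip.snapshot(name): name is "side" or "top" or "wrist"; returns a dict with "frame" (400x640x3 uint8, red, green, blue), "range_z" (400x640 float32, m along the optical axis (not along the pixel's ray), 0 where there is no reading), "camera_matrix" (3x3 intrinsics, pixels), "k1" (the pictures are not rectified: a ray, as slopes to the right and down, at radius r is drawn at 1 + k1 r^2 times it, then the intrinsics apply), "T" (4x4, takes a point from camera to world coordinates); the wrist camera has in their place "T_tool_cam" (4x4, takes a point from camera to tool coordinates, whose origin is the TCP and whose axes are the flange's). Camera axes: x right, y down, z forward; pixel columns grow to the right and rows downward; lengths in m; the calibration is good to about 2 mm. A picture is of the moment at which its call begins: read the wrist's pose just before it.
- manip.job_done(): hands the job in; it is judged then, once.
The state is a dict: "time_s": time; "joints": joint angles; "qd": joint speeds; "joint_torque": joint torques, N m; "tcp_pos": TCP position; "eef_rot": TCP orientation; "wrist_force": force on the tool from outside, world axes, zero at the start; "moment": the same for the moment, N m; "finger_gap": finger opening in m; "gripper_force": force on a finger pad.
Only numpy, scipy, OpenCV 4.12 (cv2) and the standard library are available. Lean on these libraries where they do the work, as an engineer would, in place of code of your own. Each camera call takes 0.05 s, during which the arm holds its last target. There are 200 camera calls.

### The job

The cracked pendant on the loading table of the green gluing press is a reject: drop it into the wire basket. Then swing the press's red-handled cam lever up until it stands straight up, where the foot is lifted highest, and finish while still holding the lever there, so that I can slide the next pendant under the foot. Leave the basket, the bowls, the jar and the pliers where they are.

Things in the scene. Friction and masses are not known exactly. Their poses are not given: they have to be found in the camera images.
- press: Green C-frame gluing press bolted to the bench, 98 mm high. Origin: bench top, under its plunger axis; z up, -x = front, +y = side the lever points to at rest. Base x -140 to 65, y +-45 mm, 22 mm high. Loading table: black pad, x -134 to -42, y +-38 mm, top 24 mm above the bench. Column at x 35 to 65 mm; barrel 44 mm across, z 52 to 98 mm. A spring (about 25 N) pushes its foot down.
- pendant: The reject: round brass pendant, diameter 32 mm, straight brass edge 6 mm high, domed blue stone with white cracks, 11 mm high in all, about 30 g. Lies flat on the loading table about 100 mm in front of the plunger axis. Origin: centre of the underside, z up. A wire loop sticks out to 21 mm on its -x side (within 0.5 rad of the press's -x): grip it across its y.
- basket: Steel wire reject basket standing loose on the bench, empty, open at the top: 130 mm (x) by 110 mm (y) by 50 mm high, walls 3 mm, floor 4 mm above the bench, 0.3 kg. Origin: centre of the underside, z up.
- cam_lever (a joint): Cam lever angle (rad) about a level pin along the press's x: 0 = rest, lever level, pointing to the press's +y; grows as the handle swings up; 1.571 = straight up = highest lift; beyond it the foot sinks again; stop at 2.2. Springs always push it back towards 0 (about 6 N at the handle at first, 2 N when upright): it does not stay up by itself.
- lever_grip (a point): Middle of the red handle at the lever's end, a freely revolving round sleeve parallel to the pin (diameter 19 mm, x -11 to -63 mm from the lever), so it stays level at every lever angle. 89 mm from the pin and level with it at rest, 37 mm towards the press's front (-x) from the plunger axis. Can be pinched from above across the press's y. Lever bar 10 mm thick, in the plane of the plunger axis.
- lever_pin (a point): Centre of the lever's pin, on the plunger axis, 116 mm above the bench at rest. It rises with the foot by 12 mm x sin(lever angle), so by 12 mm when the lever is upright.
- foot_pad (a point): Centre of the underside of the round pressing foot (32 mm in diameter): 27 mm above the bench at rest (3 mm over the anvil), 39 mm at the highest lift.
- bead_bowl: Bystander: white ceramic bowl with green beads, 90 mm in diameter, 34 mm high. Origin: centre of the underside.
- brass_bowl: Bystander: brass bowl with metal beads, 80 mm in diameter, 32 mm high. Origin: centre of the underside.
- jar: Bystander: small corked glass jar with orange beads, 42 mm in diameter, 63 mm high. Origin: centre of the underside.
- pliers: Bystander: small pliers with black handles, 132 mm long (x from -90 to +41 mm), 52 mm wide, 11 mm high, lying flat. Origin: by the joint, on the bench.
Not all that is in view belongs to the job. Leave any purple look-alike of the press alone.

How it is judged:
By the outcome, as a careful person would: the job done as asked, in the order asked, and still so for the second after the job is handed in, while the arm keeps its last pose, push and grip.
It also fails if it takes over 48 s, if anything falls off the work surface, if the arm or the gripper's body presses on something with over 40 N, if the wrist force passes 120 N, or if a joint passes its speed limit or range.

## Working session

There is one attempt and no reset: what is moved stays moved. The work goes in short steps, Python scripts to look and compute and a shell command to move; the robot and the scene stay as the last step left them, time stands still between calls to the robot, and variables do not carry over. Pictures are saved under pics/ and viewed, at most 10 in all, crops included, and the job is handed in when it is done.

```bash
mkdir -p pics; cat > h.py <<'E'
import numpy as np, cv2
from cell import manip
from scipy.spatial.transform import Rotation as R
def snap(n):
    st=manip.observe(); s=manip.snapshot(n)
    if n=="wrist":
        T=np.eye(4);T[:3,:3]=R.from_rotvec(st["eef_rot"]).as_matrix();T[:3,3]=st["tcp_pos"]
        s["T"]=T@s["T_tool_cam"]
    return s
def save(s,f,box=None,k=1):
    im=s["frame"]
    if box: im=im[box[1]:box[3],box[0]:box[2]]
    cv2.imwrite(f,cv2.resize(im[:,:,::-1],None,fx=k,fy=k,interpolation=cv2.INTER_CUBIC))
def ray(s,u,v):
    K=s["camera_matrix"]
    d=np.array([s["k1"],0,0,0,0]) if np.isscalar(s["k1"]) else np.array([float(s["k1"]),0,0,0,0])
    p=cv2.undistortPoints(np.array([[[u,v]]],float),K,d)[0,0]
    return s["T"][:3,3], s["T"][:3,:3]@np.array([p[0],p[1],1.])
def onplane(s,u,v,z):
    o,d=ray(s,u,v); return o+d*(z-o[2])/d[2]
def tri(l):
    A=np.zeros((3,3));b=np.zeros(3)
    for s,u,v in l:
        o,d=ray(s,u,v);d=d/np.linalg.norm(d);M=np.eye(3)-np.outer(d,d);A+=M;b+=M@o
    p=np.linalg.solve(A,b)
    res=[]
    for s,u,v in l:
        o,d=ray(s,u,v);d=d/np.linalg.norm(d);res.append(np.linalg.norm(np.cross(p-o,d)))
    return p,np.array(res)
def depthpt(s,u,v):
    o,d=ray(s,u,v); return o+d*float(s["range_z"][int(v),int(u)])
def proj(s,P):
    T=np.linalg.inv(s["T"]);p=T[:3,:3]@np.array(P)+T[:3,3];a=p[:2]/p[2];a=a*(1+float(s["k1"])*(a@a))
    K=s["camera_matrix"];return K[0,0]*a[0]+K[0,2],K[1,1]*a[1]+K[1,2]
E
python3 - <<'E'
from h import *
for n in ("side","top"):
    s=snap(n); save(s,f"pics/{n}0.png"); print(n,s["T"].round(3).tolist(),s["k1"],s["camera_matrix"].round(1).tolist())
st=manip.observe();print(st["eef_rot"],st["tcp_pos"],st["finger_gap"],st["time_s"])
E
```

```text
side [[-0.977, -0.124, 0.172, 0.382], [-0.212, 0.641, -0.738, 0.693], [-0.018, -0.758, -0.652, 0.709], [0.0, 0.0, 0.0, 1.0]] -0.08742323443519621 [[388.6, 0.0, 317.5], [0.0, 388.6, 196.7], [0.0, 0.0, 1.0]]
top [[0.004, -0.985, 0.173, 0.39], [-1.0, -0.004, -0.002, -0.023], [0.002, -0.173, -0.985, 0.962], [0.0, 0.0, 0.0, 1.0]] -0.009262850974851218 [[410.4, 0.0, 323.0], [0.0, 410.4, 203.5], [0.0, 0.0, 1.0]]
[-3.05986669e+00 -7.04750093e-01  3.96279907e-05] [ 0.24050759 -0.49410556  0.21789877] 0.0932208945632745 0.1
```

View pics/top0.png

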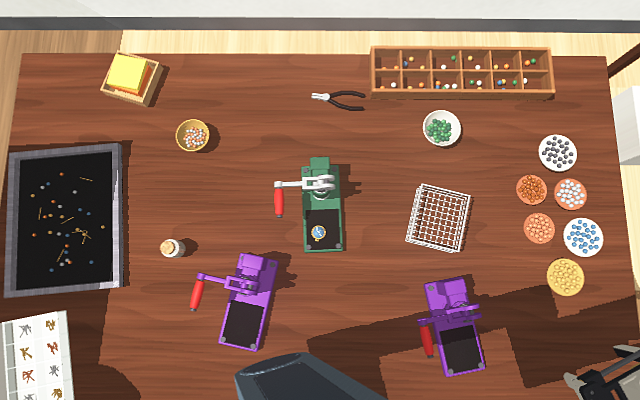

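View pics/side0.png

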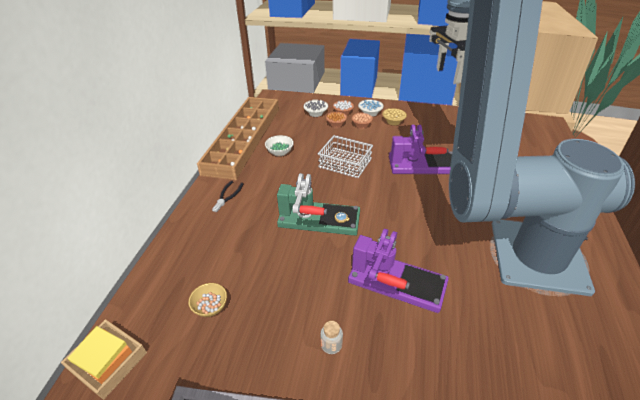

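Top view: the green press is at (322,205) with the pendant at (318,232), red handle at (279,202) and basket at (438,217). The side view has the pendant at (342,217) and the handle at (312,211). 

Candidates: 
- **Presses:** green (322,205), purple (248,300) and purple (455,325). I choose the green one. 
- **Red handles:** (279,202), (196,295) and (427,341). I choose (279,202). 
- **Pendant:** only the one at (318,232). 
- **Basket:** the wire one at (438,217), not the wooden tray or the bowls.

```bash
python3 - <<'E'
from h import *
t=snap("top");s=snap("side")
a=cv2.resize(t["frame"][150:260,260:360],(500,550),interpolation=cv2.INTER_CUBIC)
b=cv2.resize(s["frame"][165:240,270:370],(300,225),interpolation=cv2.INTER_CUBIC)
c=np.zeros((550,800,3),np.uint8);c[:,:500]=a;c[:225,500:]=b
cv2.imwrite("pics/crop.png",c[:,:,::-1])
def blobs(s,f,box,name):
    h=cv2.cvtColor(s["frame"],cv2.COLOR_RGB2HSV).astype(int);m=f(h[...,0],h[...,1],h[...,2]).astype(np.uint8)
    w=np.zeros_like(m);x0,y0,x1,y1=box;w[y0:y1,x0:x1]=m[y0:y1,x0:x1]
    n,l,st,ce=cv2.connectedComponentsWithStats(w);i=1+st[1:,4].argmax()
    cs,_=cv2.findContours((l==i).astype(np.uint8),0,1);r=cv2.minAreaRect(cs[0])
    print(name,st[i],ce[i].round(1),cv2.boxPoints(r).round(1).tolist());return ce[i],cv2.boxPoints(r)
red=lambda h,S,v:((h<6)|(h>172))&(S>150)&(v>80)
grn=lambda h,S,v:(h>60)&(h<88)&(S>80)&(v>40)
blk=lambda h,S,v:(v<45)
blue=lambda h,S,v:(h>90)&(h<125)&(S>60)&(v>70)
r1,_=blobs(t,red,(265,180,295,225),"red t");r2,_=blobs(s,red,(290,195,335,225),"red s")
print("red tri",tri([(t,*r1),(s,*r2)]))
blobs(t,grn,(290,150,350,260),"green t");_,q=blobs(t,blk,(300,200,345,252),"black t")
for c in q: print(onplane(t,*c,.024).round(4))
p1,_=blobs(t,blue,(305,220,332,246),"blue t");p2,_=blobs(s,blue,(330,205,352,226),"blue s")
print("pend tri",tri([(t,*p1),(s,*p2)]), onplane(t,*p1,.033))
wht=lambda h,S,v:(S<60)&(v>120)
_,q=blobs(t,wht,(395,175,480,260),"basket t")
for c in q: print(onplane(t,*c,.05).round(4))
print("depth",depthpt(t,*p1),depthpt(t,*r1))
E
```

```text
red t [274 189  10  26 242] [278.6 201.2] [[274.0, 189.0], [283.0, 189.0], [283.0, 214.0], [274.0, 214.0]]
red s [300 206  25   9 176] [311.7 209.9] [[299.20001220703125, 212.0], [300.20001220703125, 204.39999389648438], [324.1000061035156, 207.39999389648438], [323.1000061035156, 215.0]]
red tri (array([0.54271431, 0.06824701, 0.11604152]), array([0.00070815, 0.00070815]))
green t [307 191  35  54 406] [326.2 206.2] [[306.8999938964844, 191.3000030517578], [338.20001220703125, 188.60000610351562], [342.79998779296875, 243.8000030517578], [311.5, 246.5]]
black t [310 230   5  10  10] [311.1 234.5] [[308.5, 230.6999969482422], [310.0, 230.0], [314.0, 239.0], [312.5, 239.6999969482422]]
[0.4918 0.0081 0.024 ]
[0.4933 0.0047 0.024 ]
[ 0.4727 -0.0046  0.024 ]
[ 0.4712 -0.0012  0.024 ]
blue t [313 227  11  11  68] [318.2 232.2] [[311.79998779296875, 229.60000610351562], [320.20001220703125, 225.39999389648438], [324.6000061035156, 234.1999969482422], [316.20001220703125, 238.39999389648438]]
blue s [337 215   9   5  26] [341.4 216.9] [[336.8999938964844, 216.0], [345.0, 214.89999389648438], [345.5, 218.39999389648438], [337.3999938964844, 219.5]]
pend tri (array([ 0.48711388, -0.01416182,  0.02702734]), array([0.00097827, 0.00097827])) [ 0.48747176 -0.01417457  0.033     ]
basket t [ 405  183   66   70 1863] [436.9 218.1] [[404.1000061035156, 242.1999969482422], [417.5, 181.8000030517578], [471.70001220703125, 193.8000030517578], [458.29998779296875, 254.3000030517578]]
[ 0.464  -0.2053  0.05  ]
[ 0.6019 -0.2401  0.05  ]
[ 0.5745 -0.3624  0.05  ]
[ 0.4379 -0.3246  0.05  ]
depth [ 0.4877722  -0.01414653  0.0301275 ] [0.54216066 0.06755426 0.12306591]
```

View pics/crop.png

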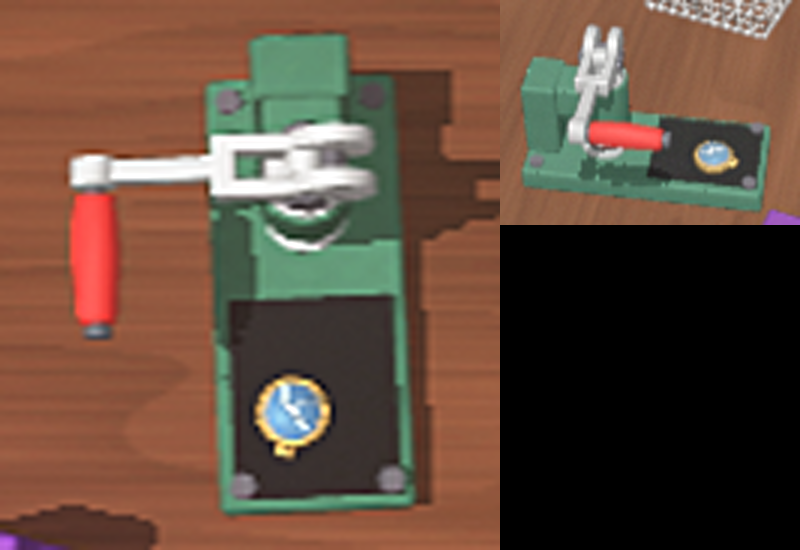

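Crop: the green press's pendant at (292,410) shows a blue stone with white cracks and a loop at (285,450). It is the reject. In the side crop the red handle sits level at (625,135).

```bash
python3 - <<'E'
from h import *
t=snap("top")
for c in [(225,512),(412,500),(208,85),(395,78)]: print("base",onplane(t,260+c[0]/5,150+c[1]/5,.022).round(4))
for c in [(292,410),(285,452)]: print("pend",onplane(t,260+c[0]/5,150+c[1]/5,.03).round(4))
for c in [(97,192),(97,325)]: print("handle",onplane(t,260+c[0]/5,150+c[1]/5,.12).round(4))
w=manip.snapshot("wrist");print(w["T_tool_cam"].round(3).tolist(),w["camera_matrix"][0,0])
st=manip.observe();M=R.from_rotvec(st["eef_rot"]).as_matrix();print(M.round(3).tolist())
for P in ([0.45,-0.013,0.22],): print((M.T@(np.array(P)-st["tcp_pos"])*100).round(2))
E
```

```text
base [0.4422 0.0157 0.022 ]
base [ 0.448  -0.0695  0.022 ]
base [0.6429 0.0261 0.022 ]
base [ 0.6467 -0.0623  0.022 ]
pend [ 0.4882 -0.0146  0.03  ]
pend [ 0.469  -0.0116  0.03  ]
handle [0.5701 0.0669 0.12  ]
handle [0.5137 0.0656 0.12  ]
[[-0.001, -0.964, -0.265, 0.073], [1.0, -0.001, -0.0, -0.0], [-0.0, -0.265, 0.964, -0.165], [0.0, 0.0, 0.0, 1.0]] 309.04394836338395
[[0.899, 0.437, -0.0], [0.437, -0.899, 0.001], [0.0, -0.001, -1.0]]
[ 39.89 -34.13  -0.14]
```

```bash
python3 -m jog '[[43.1,-32.4,1.8,0.1],[43.1,-32.4,1.8,0.1],[43.1,-32.4,1.8,0.1],[43.1,-32.4,1.8,0.1],[43.1,-32.4,1.8,0.1],[43.1,-32.4,1.8,0.1],[43.1,-32.4,1.8,0.1],[43.1,-32.4,1.8,0.1],[43.1,-32.4,1.8,0.1],[43.1,-32.4,1.8,0.1]]' 0.2
```

```text
time_s: 1.13
tcp_pos: [0.431, -0.122, 0.205]
eef_rot: [3.092, 0.551, 0.001]
wrist_force: [0.9, -0.7, -0.1]
finger_gap: 0.0559
gripper_force: 0.0
```

```bash
python3 -m jog '[[9,-8.2,0.4,0],[9,-8.2,0.4,0],[9,-8.2,0.4,0],[9,-8.2,0.4,0],[9,-8.2,0.4,0]]'; cat > pend.py <<'E'
from h import *
import sys
def pend(fn=None):
    s=snap("wrist");h=cv2.cvtColor(s["frame"],cv2.COLOR_RGB2HSV).astype(int)
    m=((h[...,0]>90)&(h[...,0]<125)&(h[...,1]>60)&(h[...,2]>70)).astype(np.uint8)
    u0,v0=proj(s,(0.487,-0.0143,0.033));print("pred",round(u0),round(v0))
    w=np.zeros_like(m);cv2.circle(w,(int(u0),int(v0)),60,1,-1);m=cv2.morphologyEx(m*w,cv2.MORPH_CLOSE,np.ones((7,7)))
    n,l,st,ce=cv2.connectedComponentsWithStats(m);i=1+st[1:,4].argmax()
    cs,_=cv2.findContours((l==i).astype(np.uint8),0,1);e=cv2.minEnclosingCircle(max(cs,key=cv2.contourArea))
    print(st[i],ce[i].round(1),e)
    if fn: save(s,fn)
    return s,ce[i]
if __name__=="__main__":
    s,c=pend(sys.argv[1]);print("z33",onplane(s,*c,.033).round(4),"depth",depthpt(s,*c).round(4))
    t=snap("top");
    import pickle;pickle.dump((s,c),open("v1.pkl","wb"))
E
python3 pend.py pics/w1.png
```

```text
time_s: 1.55
tcp_pos: [0.4869, -0.0139, 0.2005]
eef_rot: [-3.091, -0.559, 0.001]
wrist_force: [0.3, -0.4, 0.1]
finger_gap: 0.0562
gripper_force: 0.0
pred 320 183
[310 171  22  22 378] [320.3 180.9] ((320.3636474609375, 181.0454559326172), 11.145729064941406)
z33 [ 0.4898 -0.0138  0.033 ] depth [ 0.4897 -0.0138  0.0328]
```

View pics/w1.png

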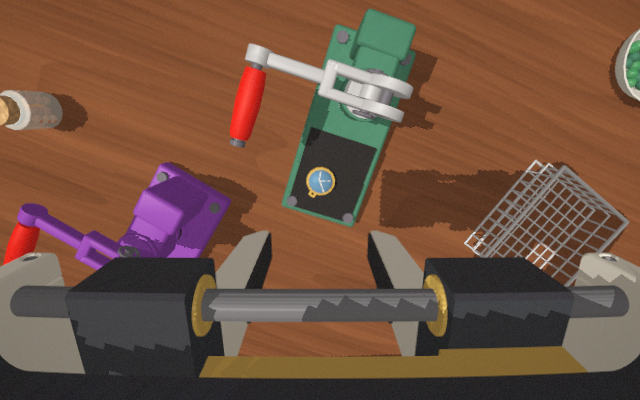

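Wrist view: the pendant is at (320,181) and its loop at (312,193). The open fingers at (255,285) and (385,285) straddle that line, and the handle at (246,105) is well clear. Next I go lower for a second view.

```bash
python3 -m jog '[[0.2,0,4,0],[0.2,0,8,0],[0.2,0,12,0],[0.2,0,12,0]]'; python3 - <<'E'
from pend import *
import pickle
a,ca=pickle.load(open("v1.pkl","rb"));s,c=pend("pics/w2.png")
print("z33",onplane(s,*c,.033).round(4),"depth",depthpt(s,*c).round(4),"tri",tri([(a,*ca),(s,*c)]))
P=onplane(s,*c,.033);st=manip.observe();M=R.from_rotvec(st["eef_rot"]).as_matrix()
print("shift cm",(M.T@(P-st["tcp_pos"])*100).round(2),st["tcp_pos"])
u,v=proj(s,P+[-.03,.004,-.009]);
for d in ([-.024,0.02,-.009],[-.025,-.02,-.009],[.025,0,-.009]):
    q=P+d; u,v=proj(s,q); print("pad surface",depthpt(s,u,v).round(4))
E
```

```text
time_s: 1.98
tcp_pos: [0.4826, -0.0157, 0.0746]
eef_rot: [-3.089, -0.546, 0.019]
wrist_force: [-1.0, 0.4, -1.1]
finger_gap: 0.0558
gripper_force: 0.0
pred 320 215
[304 194  35  34 941] [321.  210.8] ((320.86712646484375, 210.9819793701172), 17.597820281982422)
z33 [ 0.4903 -0.0137  0.033 ] depth [ 0.4908 -0.0135  0.0346] tri (array([ 0.48880926, -0.01419255,  0.02823049]), array([8.66430707e-06, 8.66430707e-06]))
shift cm [ 0.63 -0.01  4.49] [ 0.48478962 -0.0159973   0.07795097]
pad surface [0.4658 0.0063 0.0228]
pad surface [ 0.4649 -0.0338  0.0231]
pad surface [ 0.5151 -0.0138  0.0228]
```

View pics/w2.png

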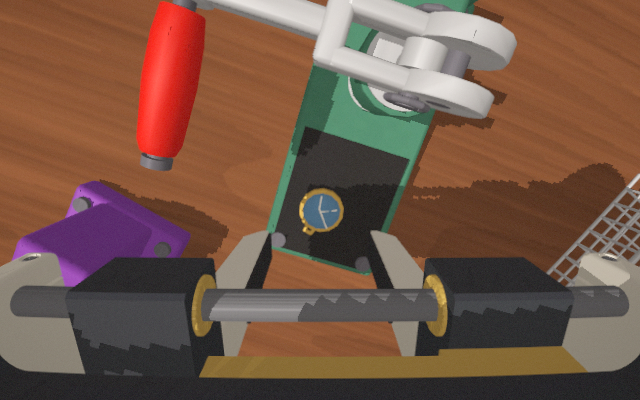

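Lower view: pendant at (321,211), loop at (310,230), pad surface reading 23 mm and the fingers straddling. The arm was still settling, so I let it settle and measure again.

```bash
python3 -m jog '[[0,0,0,0],[0,0,0,0],[0,0,0,0]]'; python3 - <<'E'
from pend import *
import pickle
a,ca=pickle.load(open("v1.pkl","rb"));s,c=pend()
P=onplane(s,*c,.033);st=manip.observe();M=R.from_rotvec(st["eef_rot"]).as_matrix()
print("z33",P,"tri",tri([(a,*ca),(s,*c)])[0],depthpt(s,*c))
print("shift cm",(M.T@(P-st["tcp_pos"])*100).round(2),st["tcp_pos"],st["eef_rot"])
E
```

```text
time_s: 2.28
tcp_pos: [0.4905, -0.0162, 0.0834]
eef_rot: [3.091, 0.55, 0.007]
wrist_force: [-0.3, 0.7, 0.6]
finger_gap: 0.0559
gripper_force: 0.0
pred 315 222
[300 201  34  33 850] [316.  217.3] ((316.1167907714844, 217.02919006347656), 16.883333206176758)
z33 [ 0.49024755 -0.01366252  0.033     ] tri [ 0.48891877 -0.0141362   0.02879497] [ 0.49034151 -0.01363062  0.03329622]
shift cm [ 0.06 -0.23  5.02] [ 0.4902326  -0.01594579  0.0831625 ] [3.09098013 0.55022435 0.00668147]
```

```bash
python3 -m jog '[[0.1,0,1,0],[0.1,0,2,0],[0.1,0,3,0],[0.1,0,4,0],[0.1,0,4.5,0],[0.1,0,4.8,0],[0.1,0,4.8,0],[0.1,0,4.8,0],[0.1,0,4.8,0],[0.1,0,4.8,0]]'
```

```text
time_s: 3.17
tcp_pos: [0.4898, -0.0149, 0.0332]
eef_rot: [3.092, 0.551, 0.001]
wrist_force: [-0.5, -0.1, -0.3]
finger_gap: 0.0558
gripper_force: 0.0
```

```bash
python3 -m jog '[[0,0,0.3,0],[0,0,0.65,0],[0,0,0.65,0],[0,0,0.65,0],[0,0,0.65,0]]'; python3 -m jog '[[0,0,0,0],[0,0,0,0],[0,0,0,0],[0,0,0,0],[0,0,0,0],[0,0,0,0],[0,0,0,0]]' -1 15
```

```text
time_s: 3.58
tcp_pos: [0.4894, -0.0148, 0.0262]
eef_rot: [-3.093, -0.551, 0.0]
wrist_force: [-0.9, 0.9, 1.2]
finger_gap: 0.0556
gripper_force: 0.0
time_s: 4.17
tcp_pos: [0.4895, -0.0149, 0.0263]
eef_rot: [3.093, 0.551, 0.0]
wrist_force: [-0.7, -0.0, 1.0]
finger_gap: 0.0303
gripper_force: 15.0
```

```bash
python3 -m jog '[[0,0,-2,0],[0,0,-5,0],[0,0,-9,0],[0,0,-13,0],[-1,4,-13,0.1],[-2,8,-13,0.2],[-3,12,-13,0.3],[-4,16,-13,0.4],[-5,20,-13,0.5],[-6,23.5,-13,0.6]]'; python3 -m jog '[[-0.4,2.7,0,0],[-0.4,2.7,0,0],[-0.4,2.7,0,0],[-0.4,2.7,0,0],[-0.4,2.7,0,0]]'; python3 - <<'E'
from h import *
s=snap("wrist");save(s,"pics/w3.png")
for z in (.05,): print([proj(s,p) for p in [(0.5196,-.283,z)]])
E
```

```text
time_s: 5.0
tcp_pos: [0.5143, -0.2587, 0.1562]
eef_rot: [3.116, -0.396, 0.001]
wrist_force: [0.7, 0.1, -0.5]
finger_gap: 0.0299
gripper_force: 15.0
time_s: 5.42
tcp_pos: [0.5039, -0.28, 0.1562]
eef_rot: [-3.117, 0.385, 0.001]
wrist_force: [0.5, 0.7, 0.0]
finger_gap: 0.0304
gripper_force: 15.0
[(np.float64(318.5434929146976), np.float64(180.59543827407367))]
```

View pics/w3.png

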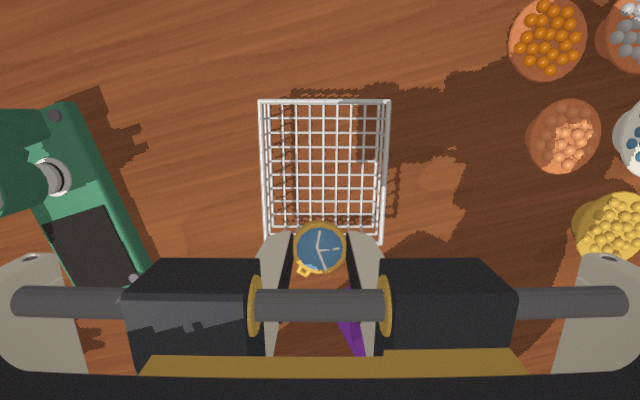

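The pendant is held at (319,246). The basket rim corners are (259,100), (390,100), (382,243) and (266,241).

```bash
python3 - <<'E'
from h import *
s=snap("wrist");st=manip.observe();M=R.from_rotvec(st["eef_rot"]).as_matrix()
Q=[onplane(s,*c,.05) for c in [(259,100),(390,100),(382,243),(266,241)]]
L=lambda i,j:np.linalg.norm(Q[i]-Q[j]).round(4)
print(L(0,1),L(1,2),L(2,3),L(3,0),np.mean(Q,0),np.degrees(2*np.arctan2(st["eef_rot"][1],st["eef_rot"][0])))
print((M.T@(np.mean(Q,0)-st["tcp_pos"])*100).round(2), [ (M.T@(q-st["tcp_pos"])*100).round(2) for q in Q])
for c in [(260,150),(387,150),(320,101)]: print(depthpt(s,*c).round(4))
E
```

```text
0.1101 0.1296 0.11 0.1275 [ 0.5232733  -0.28911218  0.05      ] 345.9417132981788
[ 2.08  0.43 10.64] [array([ 8.51, -5.08, 10.64]), array([ 8.5 ,  5.93, 10.64]), array([-4.46,  5.92, 10.64]), array([-4.24, -5.07, 10.64])]
[ 0.5586 -0.2395  0.0475]
[ 0.5313 -0.3481  0.0477]
[ 0.5857 -0.3009  0.0482]
```

```bash
python3 -m jog '[[2.1,0.4,0,0],[2.1,0.4,3,0],[2.1,0.4,6,0],[2.1,0.4,8,0],[2.1,0.4,10,0],[2.1,0.4,11,0],[2.1,0.4,12.5,0],[2.1,0.4,13,0],[2.1,0.4,13,0],[2.1,0.4,13,0]]' ; python3 -m jog '[[0,0,0,0],[0,0,0,0],[0,0,0,0],[0,0,0,0],[0,0,0,0]]' 0
```

```text
time_s: 6.35
tcp_pos: [0.5237, -0.2902, 0.0269]
eef_rot: [3.117, -0.386, 0.001]
wrist_force: [-0.5, -0.2, -0.6]
finger_gap: 0.0307
gripper_force: 15.0
time_s: 6.77
tcp_pos: [0.5234, -0.2905, 0.0267]
eef_rot: [3.117, -0.387, 0.001]
wrist_force: [-0.2, 0.4, 0.0]
finger_gap: 0.0463
gripper_force: 0.0
```

```bash
python3 -m jog '[[0,0,-2,0],[0,0,-5,0],[0,0,-9,0],[0,0,-13,0],[0,0,-17,0],[0,0,-19,0],[0,0,-19,0],[0,0,-19,0]]'; python3 - <<'E'
from h import *
s=snap("wrist");save(s,"pics/w4.png")
t=snap("top");s=snap("side")
h=cv2.cvtColor(t["frame"],cv2.COLOR_RGB2HSV).astype(int)
m=(((h[...,0]<6)|(h[...,0]>172))&(h[...,1]>150)&(h[...,2]>80)).astype(np.uint8)[180:225,265:295]
y,x=np.nonzero(m);print("red",x.mean()+265,y.mean()+180,len(x))
E
```

```text
time_s: 7.43
tcp_pos: [0.5237, -0.2908, 0.2178]
eef_rot: [3.116, -0.387, 0.005]
wrist_force: [-0.2, 0.3, -0.8]
finger_gap: 0.0464
gripper_force: 0.0
red 278.625 201.30833333333334 240
```

View pics/w4.png

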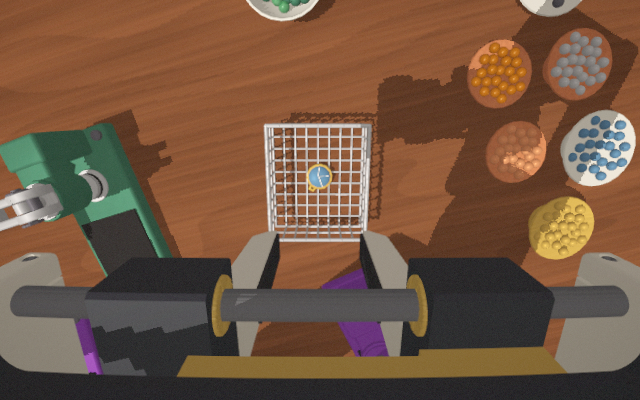

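The pendant lies in the basket at (319,177), and the basket has not moved. Now I go over the handle.

```bash
python3 -m jog '[[-6.9,-35.2,0,-0.29],[-6.9,-35.2,0,-0.29],[-6.9,-35.2,0,-0.29],[-6.9,-35.2,0,-0.29],[-6.9,-35.2,0,-0.29],[-6.9,-35.2,0,-0.29],[-6.9,-35.2,0,-0.29],[-6.9,-35.2,0,-0.29],[-6.9,-35.2,0,-0.29],[-6.9,-35.2,0,-0.29]]'; python3 -m jog '[[0,0,0,0],[0,0,0,0],[0,0,0,0],[0,0,0,0]]'
cat > hand.py <<'E'
from h import *
def red(s,z,P):
    h=cv2.cvtColor(s["frame"],cv2.COLOR_RGB2HSV).astype(int)
    m=(((h[...,0]<6)|(h[...,0]>172))&(h[...,1]>150)&(h[...,2]>60)).astype(np.uint8)
    w=np.zeros_like(m);u,v=proj(s,P);cv2.circle(w,(int(u),int(v)),90,1,-1)
    n,l,st,ce=cv2.connectedComponentsWithStats(m*w);i=1+st[1:,4].argmax()
    y,x=np.nonzero(l==i);cs,_=cv2.findContours((l==i).astype(np.uint8),0,1)
    c,wh,a=cv2.minAreaRect(max(cs,key=cv2.contourArea));b=cv2.boxPoints((c,wh,a))
    if wh[0]>wh[1]: pass
    e=sorted(b.tolist(),key=lambda p:p[1]);e1=np.mean(e[:2],0);e2=np.mean(e[2:],0)
    return c,onplane(s,*e1,z),onplane(s,*e2,z),st[i]
E
python3 - <<'E'
from hand import *
import pickle
s=snap("wrist");save(s,"pics/w5.png")
c,a,b,st=red(s,.12,(0.543,.0675,.12));print(c,a,b,st)
pickle.dump((s,c),open("hv1.pkl","wb"))
t=snap("top")
st=manip.observe();print(st["tcp_pos"],2*np.arctan2(st["eef_rot"][1],st["eef_rot"][0]))
print(tri([(s,*c),(t,278.6,201.2)]),"press yaw from handle",np.arctan2((a-b)[1],(a-b)[0]))
E
```

```text
time_s: 8.42
tcp_pos: [0.541, 0.0729, 0.2143]
eef_rot: [-3.138, -0.075, 0.006]
wrist_force: [-0.6, 0.3, -0.2]
finger_gap: 0.0463
gripper_force: 0.0
time_s: 8.75
tcp_pos: [0.5424, 0.0664, 0.2158]
eef_rot: [3.141, 0.064, -0.002]
wrist_force: [-0.6, 0.1, 0.8]
finger_gap: 0.0466
gripper_force: 0.0
(318.0, 198.5) [0.5714427  0.06884768 0.12      ] [0.51617279 0.06672056 0.12      ] [ 307  168   23   62 1235]
[0.54248528 0.06662061 0.21607573] 0.04085865588664308
(array([0.54349419, 0.06805715, 0.11637865]), array([0.00027935, 0.00027935])) press yaw from handle 0.038467134925862664
```

View pics/w5.png

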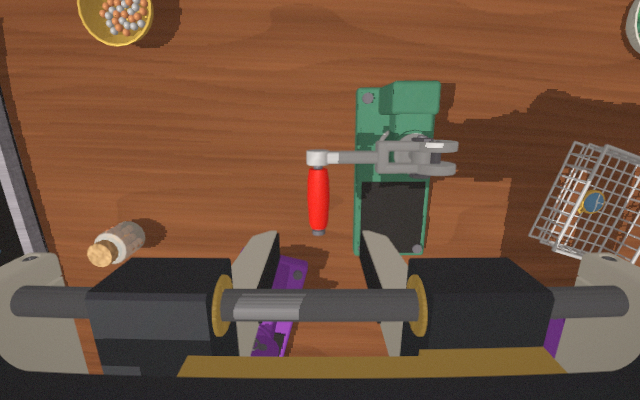

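The handle is at (318,200) between the finger lines, at 116 mm height. That matches the text. Now I descend and pinch.

```bash
python3 -m jog '[[0.1,-0.1,3,0],[0.1,-0.1,6,0],[0.1,-0.1,8,0],[0.1,-0.1,10,0],[0.1,-0.1,11,0],[0.1,-0.1,11.8,0],[0.1,-0.1,11.8,0],[0.1,-0.1,11.8,0],[0.1,-0.1,11.8,0]]'; python3 -m jog '[[0,0,0,0],[0,0,0,0],[0,0,0,0],[0,0,0,0],[0,0,0,0],[0,0,0,0],[0,0,0,0]]' -1 35
```

```text
time_s: 9.6
tcp_pos: [0.5444, 0.0687, 0.0995]
eef_rot: [3.141, 0.067, 0.003]
wrist_force: [0.8, -0.3, 0.5]
finger_gap: 0.0466
gripper_force: 0.0
time_s: 10.18
tcp_pos: [0.5437, 0.0679, 0.0985]
eef_rot: [3.139, 0.067, 0.001]
wrist_force: [0.2, -5.3, 1.5]
finger_gap: 0.0181
gripper_force: 35.0
```

```bash
python3 -m jog '[[0,0.03,-0.9,0],[0,0.14,-1.75,0],[0,0.3,-2.6,0],[0,0.54,-3.45,0],[0,0.83,-4.25,0],[0,1.2,-5.05,0],[0,1.6,-5.8,0],[0,2.1,-6.5,0],[0,2.6,-7.15,0],[0,2.6,-7.15,0]]'; python3 -c "
from h import *
st=manip.observe();print(st['tcp_pos'],st['wrist_force'],st['finger_gap'])"
```

```text
time_s: 11.02
tcp_pos: [0.5447, 0.0419, 0.1706]
eef_rot: [3.14, 0.066, 0.001]
wrist_force: [3.4, -2.9, -9.3]
finger_gap: 0.0184
gripper_force: 35.0
[0.54473836 0.04190722 0.17057627] [ 3.39407521 -2.90168906 -9.29674752] 0.01838128417939983
```

```bash
python3 -m jog '[[0,0.6,-0.6,0],[0,1.2,-1.1,0],[0,1.85,-1.6,0],[0,2.55,-2,0],[0,3.25,-2.35,0],[0,4,-2.6,0],[0,4.75,-2.8,0],[0,5.5,-2.9,0],[0,6.3,-2.95,0],[0,6.3,-2.95,0]]'; python3 -m jog '[[0,0,0,0],[0,0,0,0],[0,0,0,0],[0,0,0,0]]'; python3 - <<'E'
from hand import *
st=manip.observe();print(st['tcp_pos'],st['wrist_force'],st['finger_gap'])
t=snap("top");s=snap("side");w=snap("wrist")
c=np.zeros((600,800,3),np.uint8)
c[:300,:400]=cv2.resize(t["frame"][150:225,270:370],(400,300));c[:300,400:]=cv2.resize(s["frame"][145:235,260:380],(400,300))
c[300:,:480]=cv2.resize(w["frame"],(480,300));c[300:,480:]=cv2.resize(t["frame"][160:270,390:490],(320,300))
cv2.imwrite("pics/f.png",c[:,:,::-1])
E
```

```text
time_s: 11.85
tcp_pos: [0.5477, -0.0216, 0.2001]
eef_rot: [3.14, 0.065, 0.002]
wrist_force: [2.7, 2.1, 0.2]
finger_gap: 0.0184
gripper_force: 35.0
time_s: 12.18
tcp_pos: [0.5475, -0.0197, 0.1999]
eef_rot: [3.141, 0.068, 0.002]
wrist_force: [2.4, 2.9, 5.0]
finger_gap: 0.0183
gripper_force: 35.0
[ 0.54750187 -0.01974145  0.19991471] [2.42845277 2.86878808 4.97263424] 0.01831756042385555
```

View pics/f.png

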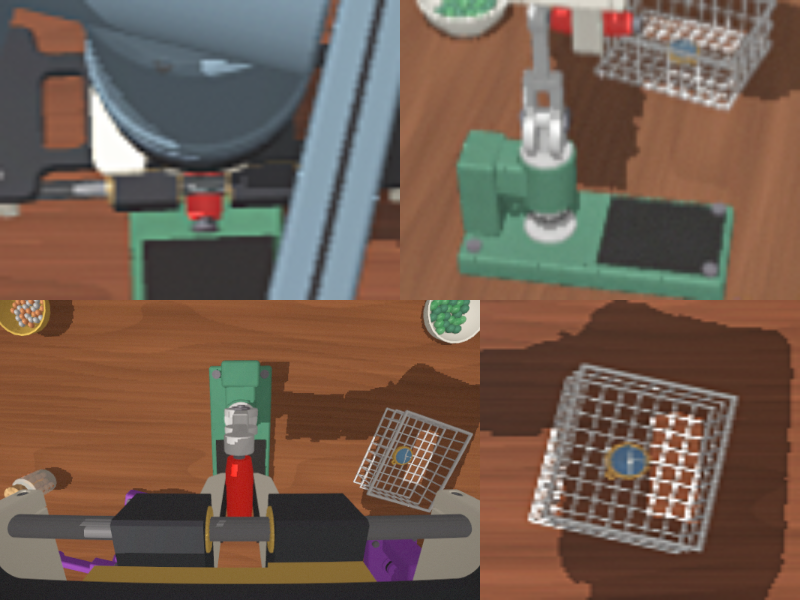

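The composite shows the lever upright in the side crop (540,50), with the red handle pinched. The foot is lifted and the pendant is in the basket (627,460). By the measured arc it is about 1.5 mm short of vertical, so I nudge it and settle.

```bash
python3 -m jog '[[0,0.1,0,0],[0,0.2,0,0],[0,0.2,0,0],[0,0.2,0,0],[0,0.2,0,0],[0,0.2,0,0],[0,0.2,0,0],[0,0.2,0,0],[0,0.2,0,0],[0,0.2,0,0]]'; python3 - <<'E'
from h import *
st=manip.observe();print(st['tcp_pos'],st['wrist_force'])
s=snap("side")
# angle check: lever plane x': compare side-view lever bar bottom/top against a vertical line through pin
A=np.array([0.5845,-0.0215,0])
print([np.round(proj(s,A+[0,0,z])) for z in (.06,.10,.128,.17,.19,.21)])
h=cv2.cvtColor(s["frame"],cv2.COLOR_RGB2HSV).astype(int)
m=(h[...,1]<45)&(h[...,2]>110)
for v in range(148,200,5):
    x=np.nonzero(m[v,285:325])[0]
    if len(x): print(v,x.min()+285,x.max()+285,round(x.mean()+285,1))
E
```

```text
time_s: 13.17
tcp_pos: [0.5476, -0.0219, 0.1999]
eef_rot: [3.14, 0.068, 0.002]
wrist_force: [2.3, 2.5, 6.4]
finger_gap: 0.0179
gripper_force: 35.0
[ 0.54762841 -0.02189301  0.19992088] [2.32849358 2.51658918 6.38442568]
[array([304., 200.]), array([303., 188.]), array([303., 179.]), array([302., 165.]), array([302., 158.]), array([301., 151.])]
148 286 320 304.4
153 285 320 307.3
158 300 324 312.5
163 300 322 309.1
168 297 323 304.1
173 297 308 302.5
178 296 308 302.0
183 296 309 302.5
188 297 311 304.0
193 297 309 303.0
```

```bash
python3 -c "
from cell import manip
print(manip.job_done())"
```

```text
the job is handed in; nothing more can be done
None
```

The cracked pendant is in the wire basket, and the arm is holding the green press's lever upright, within about 1–2° by my measurements; I handed the job in at about 13 s of the 48 s.

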